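# Hang the drive cover over the drying bar

## Robot

A 6-joint arm with a two-finger parallel gripper is mounted at the origin on the work surface. World frame = base frame: x ahead of the robot, y to its left, z up, the work surface at z = 0. Lengths are in mm, angles in rad, forces in N, time in s.
With the tool pointing down it reaches from about 400 to 925 mm from the base axis. Payload 12.5 kg.
Tool frame: the origin (TCP) lies at the centre of the arm's flange, where the gripper is bolted on; the fingertips stand 190 mm ahead of it and the grasp point (between the pads) lies env.grip_point_offset ahead of it (env.grip_point_offset is the distance from the TCP to the grasp point, in mm); z points along the fingers, x is the direction in which the jaws open and shut, and the axes are right-handed (so a half turn about z gives the same grasp; the last joint's range is limited). The gripper opens to 95 mm and grips with 3 to 60 N. Pads are 20 mm wide; open, the fingers measure 119 mm over their backs; the gripper's body (75 mm by 180 mm) begins 59 mm behind the grasp point.
Start: joints at [1.131, 0.491, 1.559, -0, 1.092, -0.106], TCP at [204.749, 590.511, 404.761] pointing down, gripper open.
Joint ranges: [-3.1, 3.1], [-0.84, 2.19], [0.05, 2.79], [-1.13, 4.28], [0.06, 2.93], [-2.69, 2.69]. Speed limits (rad/s): [2.22, 2.22, 2.79, 3.14, 3.14, 3.14].

## Interface

Orientations are given as [roll, pitch, yaw] about the fixed x, y, z axes, in that order (R = Rz(yaw) Ry(pitch) Rx(roll)).
In Python, from cell import state, read_camera, camera_model, job_done, env gives the robot as it stands.
- The arm moves only by the tool arm_command, never from a script. Its argument "steps" is a list of rows, each a list of 6 numbers: the shift along the tool's x, y, z in cm, then the turn, a rotation vector about the tool's x, y, z in degrees. In form: [[dx, dy, dz, rx, ry, rz], ...]. A call has 1 to 12 rows; each row is the pose to reach, as a shift and turn from the pose commanded when the call began, along the tool's axes at that moment; what a row does not reach only later rows make up. A row lasts 1/12 s, in which the tool goes at most 41.7 mm and 7.16 degrees, less where a joint would pass 70% of its speed; a pose out of reach is approached as far as the arm can. A call with a gripper value outside its range is refused whole. "jaw" is the finger opening in cm, from 0 to 9.51, set as the call begins (left out, the last holds). The fingers move at their own pace and stop on an object; the grip force is fixed at half the most. Time passes only in rows, so rows that repeat a pose let the fingers close. It gives the time, the measured TCP pose, the force and the opening at its end, in the units of the state.
- state(): the state, without advancing time (a new reading comes with each control period).
- read_camera(name): name is "scene" or "top"; returns the picture (400x640x3 uint8, red, green, blue); there is no depth.
- camera_model(name): a dict with "K" (3x3 intrinsics, pixels), "k1" (the pictures are not rectified: a ray, as slopes to the right and down, at radius r is drawn at 1 + k1 r^2 times it, then the intrinsics apply), "xyz" and "rotation" of the camera in the world. Camera axes: x right, y up, looking along -z (the intrinsics and any distortion apply to the point x, -y, -z); pixel columns grow to the right and rows downward; lengths in mm; the calibration is good to about 2 mm. A picture is of the moment at which its call begins. camera_model takes no time and is no camera call.
- job_done(): hands the job in, once; it reports no verdict.
The state is a dict: "t": time; "joints": joint angles; "qvel": joint speeds; "tau": joint torques, N m; "eef_pos": TCP position; "tcp_rot": TCP orientation; "ft_force": force on the tool from outside, world axes, zero at the start; "moment": the same for the moment, N m; "opening": opening from 0.0 (shut) to 1.0 (fully open).
Only numpy, scipy, OpenCV 4.12 (cv2) and the standard library are available. Lean on these libraries where they do the work, as an engineer would, in place of code of your own. Each camera call takes 0.05 s, during which the arm holds its last target. There are 200 camera calls.

## Task

The little drive has to be cleaned: lift its folded metal cover straight up off its two pins by the wooden grip, and hang it over the wooden bar of the drying rack, under the wire shelf, one side down in front of the bar and one behind, lying flat on it. The bar may be clamped at any height in its slots, so lower the cover gently until the bar carries it and only then let go; never press hard on the rack, and leave everything else where it stands.

Things in the scene. Friction and masses are not known exactly. Their poses are not given: they have to be found in the camera images.
- cover: Loose folded aluminium cover, an upside-down U, 0.3 kg, same after a half turn about z. Origin: centre of its top plate's underside (the face that rests on block or bar); z up, y along its length. Top plate 56 (x) x 124 (y) x 4 mm, two 12 mm holes at y = +-50. Two long side walls, 4 mm thick, hang 28 mm below the origin; the gap between them is 48 mm (x = +-24).
- grip (a point): Centre of the cover's flat wooden grip, 26 mm above the cover's origin; the grip is 44 (x) x 14 (y) mm and stands from 4 to 48 mm above the origin. Pinch it across its 14 mm (fingers close along the cover's y); the tool may lean in the cover's x-z plane.
- housing: Fixed white drive housing 170 x 220 x 90 mm high with a dark raised block, 40 (x) x 116 (y) mm, its top 150 mm up. Origin: on the table under the block's centre; y along the block. A motor up to 160 mm high lies behind the block (x = 51 to 119, y = -30 to 45 mm).
- block_top (a point): Centre of the block's top, 150 mm above the housing's origin. Two steel pins, 8 mm thick, stand 10 mm up from it at y = +-50 mm. At first the cover straddles the block with the pins through its holes (2 mm play all round), its origin at this point.
- rack: Fixed drying rack. Origin: on the table below the bar's middle; y along the bar; its open front faces -x. The wooden bar, 34 mm wide (x = +-17), 16 mm thick, flat on top, runs between slotted uprights at y = +-150 mm (inner faces +-142; x = +-25). Rubber bushes let it give 1 mm per 5 N. It is clamped at a height that is NOT reported. Drip tray 200 x 270 x 22 mm at the foot.
- bar_lowest (a point): The lowest place where the middle of the bar's top face can be: 100 mm above the rack's origin. The bar's top is anywhere from this point to 30 mm above it; find it by touch or by eye.
- shelf_edge (a point): Middle of the front lower edge of the wire shelf above the bar, 340 mm above and 15 mm in front (-x) of the rack's origin. The shelf runs 330 mm along y and back to x = 95 mm; it bars the way to an upright gripper above the bar. Goods on it reach 425 mm.
- scoop: bystander: small steel scoop 30 mm high with a wooden handle, lying in the rack's drip tray; origin under its middle
- cup: bystander: small steel cup, 44 mm wide, 40 mm high, standing on the housing's 90 mm high deck; origin under its centre
- bowl: bystander: steel bowl 130 mm wide, 60 mm high; origin under its centre
- spoon: bystander: spoon about 210 mm long lying on the table
- syrup: bystander: amber bottle 66 mm wide, 190 mm high; origin under its centre
- jar: bystander: jar 80 mm wide, 110 mm high; origin under its centre
Things that resemble listed ones, but are neither listed nor needed, are in the scene too. Leave any blue or turquoise look-alike of the cover alone.

How it is judged (in metres and radians):
On the way, in this order (a step that is already met when the one before it is completed fails the run):
1. the cover is lifted clear of the housing's block, held in the fingers (z of cover in the frame of housing above 0.184 m and contact force between the fingers and cover above 2 N), for 0.1 s.
2. the cover, still held, straddles the bar and rests on it (x of cover in the frame of rack between -0.011 and 0.011 m and y of cover in the frame of rack between -0.085 and 0.085 m and z of cover in the frame of rack between 0.093 and 0.137 m and angle between cover's own z axis and vertical below 0.12 rad and angle between the y axis of cover and the y axis of rack, either way round below 0.2 rad and contact force between cover and rack above 1 N and contact force between the fingers and cover above 2 N), for 0.2 s.
At the end, for the whole second after the job is handed in: The cover hangs over the bar at rest and released: its top plate rests on the bar between the uprights (centre within 85 mm of the bar's middle along it and 11 mm across it), one side wall on either side, level within 0.12 rad and along the bar within 0.2 rad (x of cover in the frame of rack between -0.011 and 0.011 m and y of cover in the frame of rack between -0.085 and 0.085 m and z of cover in the frame of rack between 0.093 and 0.137 m and angle between cover's own z axis and vertical below 0.12 rad and angle between the y axis of cover and the y axis of rack, either way round below 0.2 rad and contact force between cover and rack above 1 N and linear speed of cover below 0.02 m/s and contact force between the fingers and cover below 0.5 N); the robot touches nothing.
It fails at once if the cover is pressed on the rack, or the rack is struck with the cover, with more than 45 N (contact force between cover and rack above 45 N).
It fails at once if the arm or fingers push the rack with more than 20 N (contact force between any of the arm, the fingers and rack above 20 N).
It fails at once if a bystander is moved more than 40 mm (distance of any of scoop, cup, bowl, spoon, syrup, jar from where it was at the start of the episode above 0.04 m).
It also fails if it takes over 56 s, if anything falls off the work surface, if the arm or the gripper's body presses on something with over 40 N, if the wrist force passes 120 N, or if a joint passes its speed limit or range.

## Working session

There is one attempt and no reset: what is moved stays moved. The work goes in short steps, Python scripts to look and compute and a tool call to move; the robot and the scene stay as the last step left them, time stands still between calls to the robot, and variables do not carry over. Pictures are saved under pics/ and viewed, about 8 in all and at most 12, crops included, and the job is handed in when it is done.

Besides the shell and the picture viewer there is one more tool, called after "Request:" as name([rows], argument=value, ...), one row to a line, values as JSON. arm_command: Moves the arm, as the interface text tells. Its arguments: {"type":"object","properties":{"steps":{"type":"array"},"jaw":{"type":"number"}},"required":["steps"]}

```bash
mkdir -p pics
python3 - <<'E'
from cell import *
import cv2
print(state(), env.grip_point_offset)
for n in("scene","top"):
    cv2.imwrite(f"pics/{n}0.png",read_camera(n)[:,:,::-1]); print(camera_model(n))
E
```

```text
{'t': 0.0, 'joints': array([ 1.13138075e+00,  4.91592675e-01,  1.55946584e+00,  1.79655532e-05,
        1.09171597e+00, -1.05588591e-01]), 'qvel': array([ 0.00041943, -0.00032386, -0.00102379,  0.0009444 , -0.00131081,
       -0.00181782]), 'tau': array([-3.21344760e-04, -6.12642288e+01, -2.58182734e+01,  6.92454656e-02,
        4.81447508e-02, -1.74930728e-04]), 'eef_pos': array([204.74490748, 590.47780428, 404.13540472]), 'tcp_rot': array([-3.14145225e+00,  1.17357457e-03,  1.23696114e+00]), 'ft_force': array([ 0.05438887, -0.08351342, -0.31969975]), 'moment': array([ 0.02028225, -0.03487214, -0.04385877]), 'opening': 0.9995443060185635} 171.3
{'K': array([[496.20331587,   0.        , 316.32108319],
       [  0.        , 496.20331587, 203.16400569],
       [  0.        ,   0.        ,   1.        ]]), 'k1': 0.014525284774364489, 'xyz': array([1593.68971233, -597.76419284,  986.27823303]), 'rotation': array([ 0.99161439, -0.00810443,  1.05461483])}
{'K': array([[393.22494727,   0.        , 320.97303973],
       [  0.        , 393.22494727, 205.93285455],
       [  0.        ,   0.        ,   1.        ]]), 'k1': -0.09060255896638111, 'xyz': array([4.92130823e+02, 1.40479756e+00, 1.57424474e+03]), 'rotation': array([ 0.0793221 , -0.00869619, -1.56620293])}
```

View pics/scene0.png

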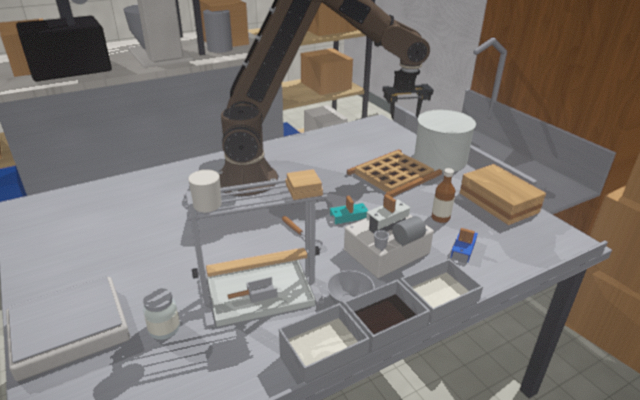

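View pics/top0.png

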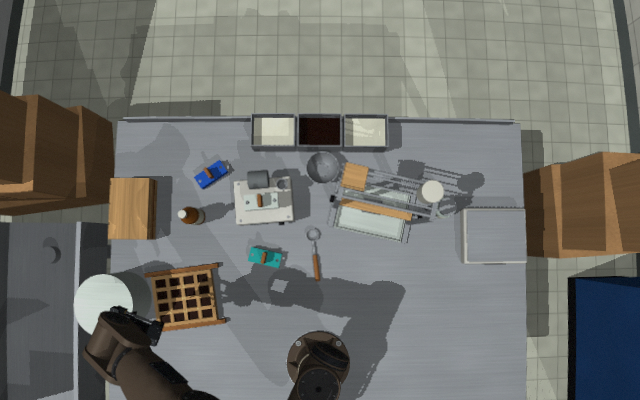

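The cover on the housing is the grey one at top (263,201) / scene (388,212). The turquoise look-alike is at top (265,257) and the blue one at (213,173). The rack bar is at top (375,210) / scene (257,262). I'll enlarge both views to confirm.

Run:
```python
import cv2,numpy as np
t=cv2.imread("pics/top0.png");s=cv2.imread("pics/scene0.png")
f=lambda im,x,y,w,h,k:cv2.resize(im[y:y+h,x:x+w],None,fx=k,fy=k,interpolation=cv2.INTER_CUBIC)
cv2.imwrite("pics/c1.png",f(t,225,150,230,100,3.4))
cv2.imwrite("pics/c2.png",f(s,185,165,260,160,3))
```

```text
(no output)
```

View pics/c1.png

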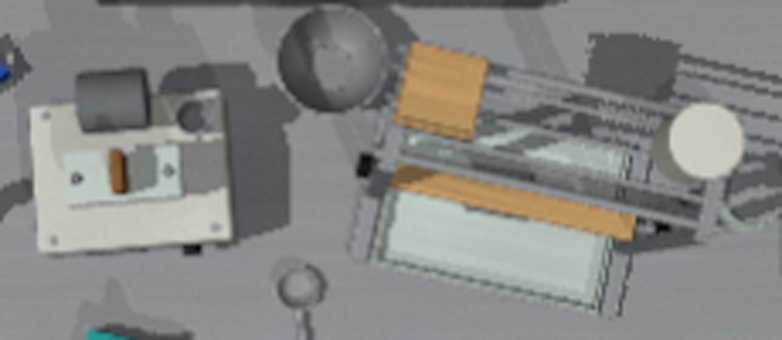

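View pics/c2.png

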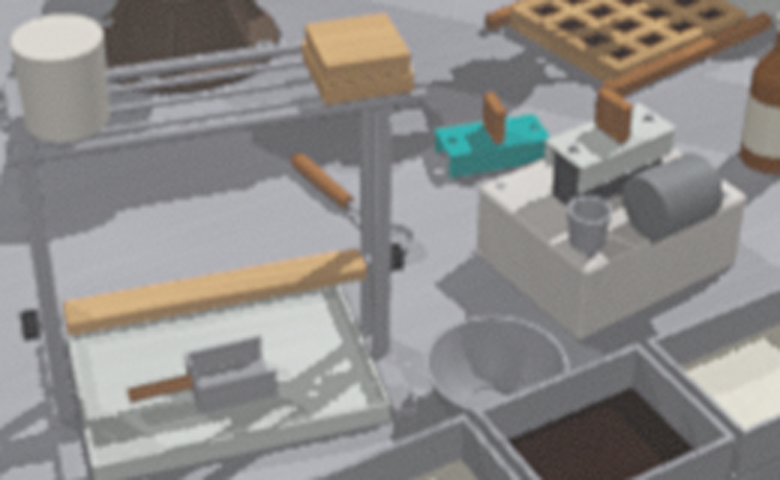

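The cover is confirmed: bare metal with a wooden grip and two pins, c1 pins at (77,177) and (168,170). The motor is on the +x side, and the bar runs from c1 (390,175) to (633,228). One finer crop will give the edges.

Run:
```python
import cv2,numpy as np
t=cv2.imread("pics/top0.png");s=cv2.imread("pics/scene0.png")
f=lambda im,x,y,w,h,k:cv2.resize(im[y:y+h,x:x+w],None,fx=k,fy=k,interpolation=cv2.INTER_CUBIC)
a=f(t,330,190,100,40,7); b=f(s,200,240,120,40,6); b=cv2.copyMakeBorder(b,0,0,0,80,0) if b.shape[1]<800 else b
o=np.zeros((540,800,3),np.uint8); o[:280,:700]=a; o[290:530,:720]=b[:,:720]
cv2.imwrite("pics/c3.png",o)
```

```text
(no output)
```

View pics/c3.png

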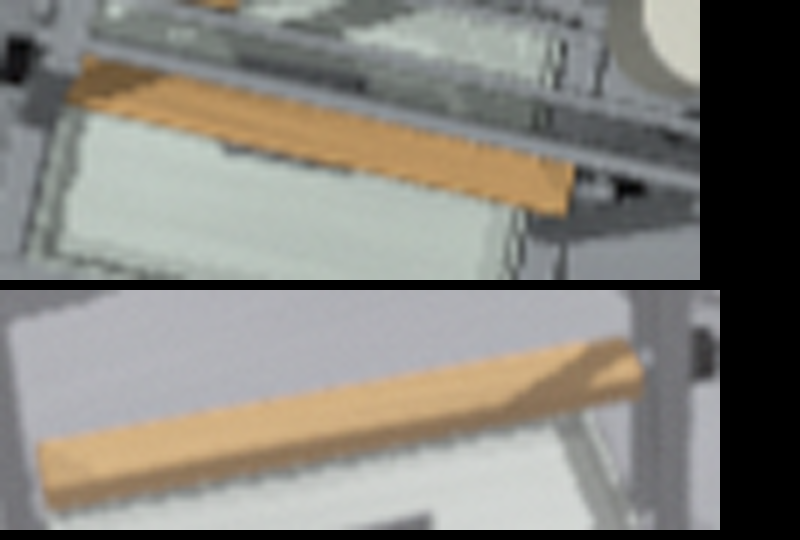

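```bash
cat > h.py <<'E'
import numpy as np
from scipy.spatial.transform import Rotation as R
from scipy.optimize import least_squares
from cell import *
def proj(n,P):
    m=camera_model(n);P=np.atleast_2d(P).astype(float)
    c=(P-m["xyz"])@R.from_euler("xyz",m["rotation"]).as_matrix()
    s=np.c_[c[:,0],-c[:,1]]/-c[:,2:]
    s*=1+m["k1"]*(s**2).sum(1,keepdims=True)
    return s@m["K"][:2,:2].T+m["K"][:2,2]
def W(x,y,a,L):
    L=np.atleast_2d(L); return np.c_[L[:,:2]@R.from_euler("z",a).as_matrix()[:2,:2].T+[x,y],L[:,2]]
E
python3 - <<'E'
from h import *
c1=lambda p:np.array(p)/3.4+[225,150]; c2=lambda p:np.array(p)/3+[185,165]
T=c1([(77,177),(168,170),(65,152),(70,206),(180,146),(182,197),(118,171)]); TL=[(0,50,160),(0,-50,160),(28,62,154),(-28,62,154),(28,-62,154),(-28,-62,154),(0,0,198)]
S=c2([(573,147),(655,114)]); SL=[(0,-50,158),(0,50,158)]
for use in (0,1,2):
    r=lambda v:np.r_[(proj("top",W(*v,TL))-T).ravel()*(use!=1),(proj("scene",W(*v,SL))-S).ravel()*(use>0)]
    o=least_squares(r,[580,170,0]);print("housing",o.x.round(3));
print(o.fun.round(1))
a=lambda p:np.array(p)/7+[330,190]; b=lambda p:(np.array(p)-[0,290])/6+[200,240]
def line(n,p,q,v,xl,z):  # residual: projected edge ends vs observed line
    e=proj(n,W(*v,[(xl,120,z),(xl,-120,z)]));d=(q-p)/np.linalg.norm(q-p)
    return (e-p)@np.array([-d[1],d[0]])
def r(v,bx=1):
    h=v[3];w=v[:3]
    f=np.r_[line("top",a((65,103)),a((565,217)),w,-17,h-8),
      line("scene",b((38,442)),b((625,338)),w,-17,h),
      line("scene",b((55,508)),b((640,395)),w,17,h-16),
      .3*(proj("top",W(*w,[(-17,-142,h)]))-a((567,215)))[0],
      .3*(proj("scene",W(*w,[(17,142,h)]))-b((645,368)))[0],
      line("scene",b((48,490)),b((642,370)),w,17,h)*.3]
    return f
o=least_squares(r,[560,-150,-.2,115]);print("rack",o.x.round(3),o.fun.round(2))
C=np.linalg.inv(o.jac.T@o.jac);print(np.sqrt(np.diag(C)))
v=o.x
print("tray top c1", ((proj("top",W(*v[:3],[(-100,135,22),(-100,-135,22),(100,135,22)]))-[225,150])*3.4).round(), "shelf edge c1",((proj("top",W(*v[:3],[(-15,165,340),(-15,-165,340)]))-[225,150])*3.4).round(),
 "shelf c2",((proj("scene",W(*v[:3],[(-15,165,340),(-15,-165,340),(95,165,340),(95,-165,340)]))-[185,165])*3).round())
E
```

```text
housing [6.20390e+02 2.05734e+02 7.50000e-02]
housing [6.27586e+02 2.12389e+02 3.50000e-02]
housing [6.22363e+02 2.07884e+02 6.80000e-02]
[-0.8 -0.5 -0.  -0.1 -0.6 -0.4 -1.4 -1.  -0.5 -0.8 -0.2 -0.5 -0.6 -0.6
 -1.4 -0.9 -3.2  0.1]
rack [ 6.00997e+02 -2.15028e+02 -2.19000e-01  1.12693e+02] [ 0.06  0.02 -1.22 -0.72  1.08  0.79  0.15  0.08  0.12  0.28  0.19 -0.18]
[2.8257938  7.4355922  0.01338111 2.57597607]
tray top c1 [[369. 262.]
 [595. 313.]
 [406.  95.]] shelf edge c1 [[372. 156.]
 [716. 235.]] shelf c2 [[384.  34.]
 [ -7.  91.]
 [423. 100.]
 [  4. 167.]]
```

```bash
cat >> h.py <<'E'
def row(g,a,th,note=""):
    """tool row (cm, deg) bringing the grasp point to g, lean th deg in plane of yaw a"""
    th=np.radians(th);x=np.array([-np.sin(a),np.cos(a),0]);z=np.array([np.sin(th)*np.cos(a),np.sin(th)*np.sin(a),-np.cos(th)])
    Rt=np.c_[x,np.cross(z,x),z];s=state();Rc=R.from_euler("xyz",s["tcp_rot"]).as_matrix()
    d=Rc.T@(np.array(g)-env.grip_point_offset*z-s["eef_pos"])/10
    print(note,np.r_[d,np.degrees(R.from_matrix(Rc.T@Rt).as_rotvec())].round(2).tolist())
def now():
    s=state();Rc=R.from_euler("xyz",s["tcp_rot"]).as_matrix()
    print("t",s["t"],"grasp",(s["eef_pos"]+env.grip_point_offset*Rc[:,2]).round(1),"z",Rc[:,2].round(3),"x",Rc[:,0].round(3),"F",s["ft_force"].round(1),"q",s["joints"].round(2),"open",s["opening"]*95.1)
E
python3 -c "
from h import *
now();row((621.5,207,250),.068,40)"
```

```text
t 0.1 grasp [204.7 590.3 232.9] z [-0.    -0.001 -1.   ] x [ 0.328  0.945 -0.001] F [-1.  -0.4 -0.7] q [ 1.13  0.49  1.56  0.    1.09 -0.11] open 94.9022011355143
 [-26.88, 41.81, 2.32, -39.47, 8.09, -22.06]
```

Request:
arm_command([
  [-9, 14, 0, -13, 2.7, -7.3],
  [-26.9, 41.8, 2.3, -39.5, 8.1, -22.1],
  [-26.9, 41.8, 2.3, -39.5, 8.1, -22.1],
  [-26.9, 41.8, 2.3, -39.5, 8.1, -22.1],
  [-26.9, 41.8, 2.3, -39.5, 8.1, -22.1],
  [-26.9, 41.8, 2.3, -39.5, 8.1, -22.1],
  [-26.9, 41.8, 2.3, -39.5, 8.1, -22.1],
  [-26.9, 41.8, 2.3, -39.5, 8.1, -22.1],
  [-26.9, 41.8, 2.3, -39.5, 8.1, -22.1],
  [-26.9, 41.8, 2.3, -39.5, 8.1, -22.1],
  [-26.9, 41.8, 2.3, -39.5, 8.1, -22.1],
  [-26.9, 41.8, 2.3, -39.5, 8.1, -22.1],
], jaw=4.5)

```text
t: 1.1
eef_pos: [509.7, 201.2, 381.8]
tcp_rot: [2.442, -0.0, 1.639]
ft_force: [0.1, 1.2, -0.7]
opening: 0.476
```

```bash
python3 -c "
from h import *
now();row((621.5,207,250),.068,40)"
```

```text
t 1.1 grasp [619.7 208.8 250.7] z [ 0.642  0.044 -0.765] x [-0.068  0.998  0.   ] F [ 0.1  1.2 -0.7] q [ 0.28  0.37  1.91 -0.66  0.22 -0.76] open 45.27305121032833
 [-0.18, 0.1, 0.16, 0.06, -0.03, -0.01]
```

```bash
python3 -c "
from h import *
row((621.5,207,222),.068,35)"
```

```text
[-0.18, -0.2, 2.37, 5.06, -0.03, -0.01]
```

Request:
arm_command([
  [-0.2, -0.2, 2.4, 5, 0, 0],
  [-0.2, -0.2, 2.4, 5, 0, 0],
  [-0.2, -0.2, 2.4, 5, 0, 0],
  [-0.2, -0.2, 2.4, 5, 0, 0],
])

```text
t: 1.43
eef_pos: [522.6, 202.3, 362.0]
tcp_rot: [2.53, -0.001, 1.639]
ft_force: [0.7, 0.5, -0.0]
opening: 0.477
```

Run:
```python
from h import *
import cv2
now()
f=lambda im,x,y,w,h,k:cv2.resize(im[y:y+h,x:x+w],None,fx=k,fy=k,interpolation=cv2.INTER_CUBIC)
t=read_camera("top")[:,:,::-1];s=read_camera("scene")[:,:,::-1]
o=np.zeros((600,640,3),np.uint8);o[:300,:]=cv2.resize(f(t,225,160,80,60,5),(400,300)) if 0 else np.pad(f(t,225,160,80,60,5),((0,0),(0,240),(0,0)));o[300:]=np.pad(f(s,340,150,120,60,5),((0,0),(0,40),(0,0)))
cv2.imwrite("pics/d1.png",o)
```

```text
t 1.4333 grasp [620.7 209.1 221.7] z [ 0.572  0.04  -0.819] x [-0.068  0.998  0.001] F [ 0.7  0.5 -0. ] q [ 0.27  0.41  1.89 -0.45  0.26 -0.97] open 45.39184517966745
```

View pics/d1.png

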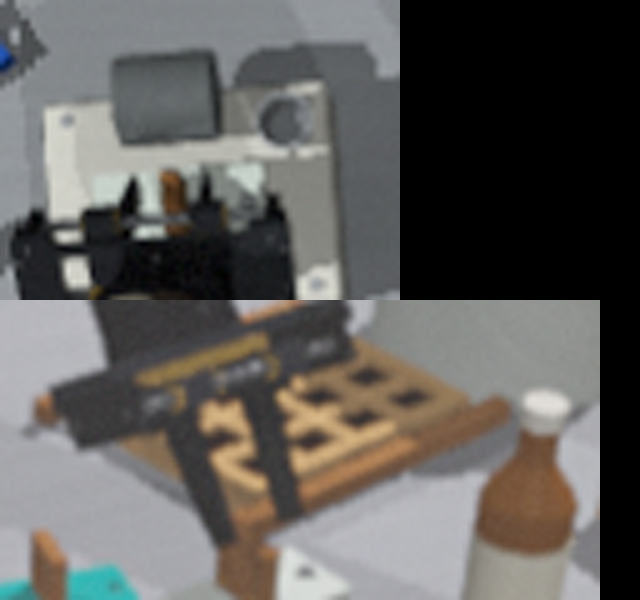

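Fingertips are at crop (130,180) and (205,180). The grip's centre is at (173,190), about 1 px towards −y, so I'll aim for y≈206. In the scene view the fingers stand over the grip.

```bash
python3 -c "
from h import *
now();row((621.5,206,184),.068,35)"
```

```text
t 1.5333 grasp [620.4 209.7 222.4] z [ 0.573  0.041 -0.818] x [-0.07   0.998  0.001] F [-0.5  0.5  0.1] q [ 0.27  0.41  1.89 -0.45  0.26 -0.97] open 45.35994646787861
 [-0.36, -2.11, 3.19, 0.07, -0.09, 0.06]
```

Request:
arm_command([
  [-0.3, -1, 1.5, 0, 0, 0],
  [-0.4, -2.1, 3.2, 0, 0, 0],
  [-0.4, -2.1, 3.2, 0, 0, 0],
  [-0.4, -2.1, 3.2, 0, 0, 0],
  [-0.4, -2.1, 3.2, 0, 0, 0],
])

```text
t: 1.95
eef_pos: [524.0, 198.9, 325.1]
tcp_rot: [2.529, -0.001, 1.64]
ft_force: [0.1, -0.1, -0.2]
opening: 0.471
```

```bash
python3 -c "
from h import *
now();row((621.5,206,184),.068,35)"
```

```text
t 1.95 grasp [622.3 205.9 185. ] z [ 0.574  0.041 -0.818] x [-0.07   0.998  0.001] F [ 0.1 -0.1 -0.2] q [ 0.26  0.46  1.93 -0.64  0.18 -0.78] open 44.77718045028259
 [0.04, -0.09, 0.03, 0.1, -0.1, 0.04]
```

Request:
arm_command([
  [0, 0, 0, 0, 0, 0],
  [0, 0, 0, 0, 0, 0],
  [0, 0, 0, 0, 0, 0],
  [0, 0, 0, 0, 0, 0],
  [0, 0, 0, 0, 0, 0],
  [0, 0, 0, 0, 0, 0],
  [0, 0, 0, 0, 0, 0],
  [0, 0, 0, 0, 0, 0],
], jaw=0)

```text
t: 2.62
eef_pos: [523.6, 201.1, 324.7]
tcp_rot: [2.526, -0.005, 1.645]
ft_force: [-6.8, 25.0, 3.4]
opening: 0.143
```

```bash
python3 -c "
from h import *
now();s=state();Rc=R.from_euler('xyz',s['tcp_rot']).as_matrix();print('up 10mm',Rc.T@[0,0,1])"
```

```text
t 2.6167 grasp [622.2 209.1 184.9] z [ 0.576  0.047 -0.816] x [-0.074  0.997  0.005] F [-6.8 25.   3.4] q [ 0.26  0.46  1.93 -0.64  0.18 -0.78] open 13.590129847153182
up 10mm [ 0.00523736  0.57771392 -0.81622252]
```

Request:
arm_command([
  [0.3, 0, 0, 0, 0, 0],
  [0.5, 0, 0, 0, 0, 0],
  [0.5, 0, 0, 0, 0, 0],
  [0.5, 0, 0, 0, 0, 0],
])

```text
t: 2.95
eef_pos: [523.8, 203.7, 324.7]
tcp_rot: [2.529, -0.001, 1.64]
ft_force: [-2.7, 2.9, 4.7]
opening: 0.145
```

```bash
python3 -c "
from h import *
now();print(state()['moment'])"
```

```text
t 2.95 grasp [622.  210.7 184.6] z [ 0.574  0.041 -0.818] x [-0.069  0.998  0.001] F [-2.7  2.9  4.7] q [ 0.27  0.47  1.92 -0.66  0.19 -0.76] open 13.834966510401966
[0.29319421 0.13880809 0.22542457]
```

Request:
arm_command([
  [0, 0.29, -0.41, 0, 0, 0],
  [0, 0.58, -0.82, 0, 0, 0],
  [0, 1.15, -1.64, 0, 0, 0],
  [0, 2.3, -3.28, 0, 0, 0],
  [0, 3.45, -4.91, 0, 0, 0],
  [0, 4.6, -6.54, 0, 0, 0],
  [0, 5.75, -8.18, 0, 0, 0],
  [0, 5.75, -8.18, 0, 0, 0],
  [0, 5.75, -8.18, 0, 0, 0],
])

```text
t: 3.7
eef_pos: [523.6, 203.2, 424.0]
tcp_rot: [2.53, -0.001, 1.639]
ft_force: [-0.1, -0.7, -3.4]
opening: 0.145
```

Run:
```python
from h import *
import cv2
now();print(state()['moment'])
f=lambda im,x,y,w,h,k:cv2.resize(im[y:y+h,x:x+w],None,fx=k,fy=k,interpolation=cv2.INTER_CUBIC)
s=read_camera("scene")[:,:,::-1]
cv2.imwrite("pics/d2.png",f(s,330,120,130,110,5))
```

```text
t 3.7 grasp [621.7 210.  283.8] z [ 0.573  0.04  -0.819] x [-0.068  0.998  0.001] F [-0.1 -0.7 -3.4] q [ 0.27  0.33  1.81 -0.29  0.41 -1.14] open 13.752540525777476
[0.00833716 0.61479371 0.00262961]
```

View pics/d2.png

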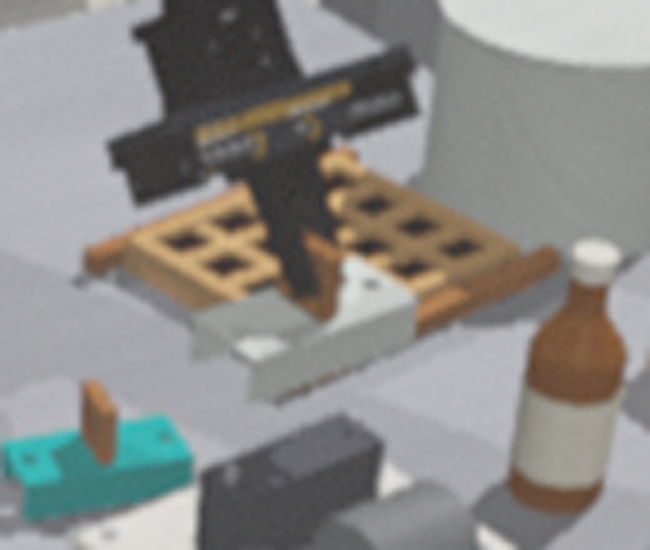

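The cover is held level, clear of the pins. I'll measure its x in the hand from this picture: holes at (258,345) and (372,285), rear top edge (248,365)–(415,297).

Run:
```python
from h import *
d=lambda p:(np.array(p)+.5)/5-.5+[330,120]
z=249.2
L=[(0,-50,z+4),(0,50,z+4),(28,-62,z+4),(28,62,z+4),(-28,-62,z+4),(28,-62,z-28),(28,62,z-28),(-28,-62,z-28)]
O=d([(258,345),(372,285),(248,365),(415,297),(197,318),(250,400),(415,325),(197,357)])
def r(v): 
    M=np.array(L)+[0,0,v[3]]; return (proj("scene",W(*v[:3],M))-O).ravel()
o=least_squares(r,[621,209,.07,0],loss="soft_l1");print(o.x.round(2),o.fun.reshape(-1,2).round(1))
o=least_squares(lambda v:r([*v,0.068,0][:2]+[.068,0]) if 0 else r([v[0],v[1],.068,0]),[621,209]);print(o.x)
```

```text
[ 5.8643e+02  2.4093e+02  6.0000e-02 -2.8860e+01] [[-2.9 -3. ]
 [-0.2 -0. ]
 [ 2.  -1.7]
 [ 0.4  0.4]
 [ 0.3 -0.6]
 [ 0.7  0.5]
 [-0.8  3.8]
 [-0.4  0.7]]
[623.50336669 210.69593907]
```

```bash
python3 -c "
from h import *
now();row(W(601,-215,-.219,(-130,0,250))[0],-.219,35)"
```

```text
t 3.75 grasp [621.4 210.  282.6] z [ 0.571  0.04  -0.82 ] x [-0.068  0.998  0.   ] F [-0.2  0.5 -3.3] q [ 0.27  0.33  1.82 -0.29  0.41 -1.14] open 13.75564583711455
 [-35.78, -15.82, -7.08, -0.07, -9.46, 13.48]
```

Request:
arm_command([
  [-1.5, -1.5, -0.5, 0, -0.4, 0.6],
  [-4.5, -3.5, -1, 0, -1.2, 1.7],
  [-8, -5, -1.6, 0, -2.1, 3],
  [-11.5, -6.5, -2.3, 0, -3, 4.3],
  [-15, -8, -3, 0, -4, 5.7],
  [-18.5, -9.3, -3.7, 0, -4.9, 7],
  [-22, -10.7, -4.4, 0, -5.8, 8.3],
  [-25.5, -12, -5, 0, -6.7, 9.6],
  [-29, -13.3, -5.7, 0, -7.6, 11],
  [-32, -14.4, -6.3, 0, -8.5, 12],
  [-34.3, -15.3, -6.8, 0, -9.1, 13],
  [-35.8, -15.8, -7.1, 0, -9.5, 13.5],
])

```text
t: 4.75
eef_pos: [377.2, -168.3, 389.7]
tcp_rot: [2.533, -0.0, 1.347]
ft_force: [0.1, 0.0, -2.0]
opening: 0.146
```

```bash
python3 -c "
from h import *
now();row(W(601,-215,-.219,(-1,0,205))[0],-.219,35)"
```

```text
t 4.75 grasp [ 472.7 -190.   249.2] z [ 0.558 -0.127 -0.82 ] x [0.222 0.975 0.   ] F [ 0.1  0.  -2. ] q [-0.62  0.17  2.18  0.8   0.32 -2.68] open 13.903024112558644
 [0.36, 8.07, 11.04, -0.13, 0.14, -0.21]
```

q6 is close to its limit. I'll advance a little and check that it recovers.

Request:
arm_command([
  [0, 0.8, 1.1, 0, 0, 0],
  [0, 2, 2.75, 0, 0, 0],
  [0, 2, 2.75, 0, 0, 0],
])

```text
t: 5.0
eef_pos: [411.5, -173.7, 378.1]
tcp_rot: [2.534, -0.001, 1.349]
ft_force: [-0.4, 0.7, -3.5]
opening: 0.141
```

```bash
python3 -c "
from h import *
now();row(W(601,-215,-.219,(-1,0,205))[0],-.219,35);row(W(601,-215,-.219,(-1,0,205))[0],-.219,30)"
```

```text
t 5.0 grasp [ 506.9 -195.1  237.5] z [ 0.557 -0.125 -0.821] x [0.22  0.976 0.001] F [-0.4  0.7 -3.5] q [-0.59  0.23  2.13  0.8   0.29 -2.65] open 13.418253465217074
 [0.1, 5.9, 8.1, -0.17, 0.05, -0.14]
 [0.11, 7.4, 8.16, 4.83, 0.04, -0.14]
```

```bash
cat > kin.py <<'E'
from h import *
# samples: q, grasp, z, x
D=[([1.131,.4916,1.5595,0,1.0917,-.1056],(204.7,590.3,232.9),(0,-.001,-1),(.328,.945,-.001)),
([.28,.37,1.91,-.66,.22,-.76],(619.7,208.8,250.7),(.642,.044,-.765),(-.068,.998,0)),
([.27,.41,1.89,-.45,.26,-.97],(620.7,209.1,221.7),(.572,.04,-.819),(-.068,.998,.001)),
([.26,.46,1.93,-.64,.18,-.78],(622.3,205.9,185),(.574,.041,-.818),(-.07,.998,.001)),
([.27,.33,1.81,-.29,.41,-1.14],(621.7,210,283.8),(.573,.04,-.819),(-.068,.998,.001)),
([-.62,.17,2.18,.8,.32,-2.68],(472.7,-190,249.2),(.558,-.127,-.82),(.222,.975,0)),
([-.59,.23,2.13,.8,.29,-2.65],(506.9,-195.1,237.5),(.557,-.125,-.821),(.22,.976,.001))]
Z=lambda a:R.from_euler("z",a);Y=lambda a:R.from_euler("y",a)
def fk(q,p,s):
    a1,h1,L2,L3,e3,lat,d6=p;A=Z(q[0]);B=A*Y(q[1]);C=B*Y(q[2]);W_=C*Z(s[0]*q[3])*Y(q[4])*Z(s[1]*q[5]+np.pi)
    t=A.apply([a1,lat,h1])+B.apply([0,0,L2])+C.apply([e3,0,L3])+W_.apply([0,0,d6])
    return t,W_
def res(p,s):
    o=[]
    for q,g,z,x in D:
        t,w=fk(q,p,s);o+=[*(t-(np.array(g)-171.3*np.array(z)))]
    return np.array(o)
S=(1,1);best=None
for s in [(1,1),(1,-1),(-1,1),(-1,-1)]:
    e=max(np.abs(fk(q,[0]*7,s)[1].as_matrix()[:,[2,0]]-np.c_[z,x]).max() for q,g,z,x in D)
    if best is None or e<best:best,S=e,s
reg=np.array([0,300,400,400,0,66,100.])
fit=least_squares(lambda p:np.r_[res(p,S),(p-reg)*.02],reg);P=fit.x
def ik(g,a,th,q0):
    th=np.radians(th);x=np.array([-np.sin(a),np.cos(a),0]);z=np.array([np.sin(th)*np.cos(a),np.sin(th)*np.sin(a),-np.cos(th)])
    Rt=np.c_[x,np.cross(z,x),z]
    def f(q):
        t,w=fk(q,P,S);return np.r_[t-(np.array(g)-171.3*z),300*(w.inv()*R.from_matrix(Rt)).as_rotvec()]
    o=least_squares(f,q0);return o.x,np.abs(o.fun).max()
if __name__=="__main__":
    print(S,best,P.round(1),np.abs(fit.fun[:21]).max())
    for th in(35,32,28,20):
      q=np.array(D[-1][0])
      for xl,z in((-60,215),(-1,205),(-1,185),(-1,165),(-1,147)):
        q,e=ik(W(601,-215,-.219,(xl,0,z))[0],-.219,th,q);print(th,xl,z,q.round(2),round(e,2))
    for dy in (40,-40):
      q=np.array(D[-1][0])
      for xl,z in((-60,215),(-1,205),(-1,147)):
        q,e=ik(W(601,-215,-.219,(xl,dy,z))[0],-.219,35,q);print("dy",dy,xl,z,q.round(2),round(e,2))
E
python3 kin.py
```

```text
(1, 1) 0.007734847086635077 [  6.6 192.5 583.4 403.8  41.5  65.4  80.3] 2.5250895640955946
35 -60 215 [-0.55  0.32  2.08  0.88  0.25 -2.71] 0.0
35 -1 205 [-0.51  0.41  1.96  0.74  0.25 -2.54] 0.0
35 -1 185 [-0.51  0.44  1.98  0.9   0.21 -2.7 ] 0.0
35 -1 165 [-0.51  0.47  2.    1.11  0.19 -2.92] 0.0
35 -1 147 [-0.51  0.5   2.01  1.35  0.17 -3.16] 0.0
32 -60 215 [-0.54  0.32  2.05  0.63  0.29 -2.46] 0.0
32 -1 205 [-0.51  0.41  1.93  0.52  0.31 -2.32] 0.0
32 -1 185 [-0.51  0.44  1.95  0.62  0.26 -2.42] 0.0
32 -1 165 [-0.51  0.47  1.97  0.74  0.22 -2.55] 0.0
32 -1 147 [-0.51  0.5   1.98  0.9   0.19 -2.71] 0.0
28 -60 215 [-0.53  0.33  2.    0.41  0.37 -2.24] 0.0
28 -1 205 [-0.5   0.42  1.88  0.34  0.39 -2.14] 0.0
28 -1 185 [-0.5   0.44  1.9   0.39  0.35 -2.19] 0.0
28 -1 165 [-0.5   0.47  1.92  0.45  0.3  -2.25] 0.0
28 -1 147 [-0.5   0.5   1.94  0.52  0.26 -2.32] 0.0
20 -60 215 [-0.51  0.35  1.92  0.19  0.55 -2.01] 0.0
20 -1 205 [-0.48  0.44  1.79  0.16  0.58 -1.95] 0.0
20 -1 185 [-0.48  0.46  1.81  0.18  0.54 -1.97] 0.0
20 -1 165 [-0.48  0.49  1.83  0.19  0.49 -1.99] 0.0
20 -1 147 [-0.48  0.52  1.85  0.21  0.45 -2.  ] 0.0
dy 40 -60 215 [-0.46  0.31  2.09  0.78  0.2  -2.55] 0.0
dy 40 -1 205 [-0.43  0.4   1.97  0.63  0.21 -2.36] 0.0
dy 40 -1 147 [-0.43  0.5   2.02  1.4   0.12 -3.15] 0.0
dy -40 -60 215 [-0.64  0.33  2.06  0.92  0.3  -2.82] 0.0
dy -40 -1 205 [-0.59  0.42  1.94  0.8   0.29 -2.66] 0.0
dy -40 -1 147 [-0.59  0.51  1.99  1.29  0.22 -3.17] 0.0
```

Lean 35° with this jaw orientation would run q6 past −2.69 over the bar. The same grasp with the tool half-turned puts q6 near 0. So I'll set the cover down on the free table and regrasp it half-turned. First I'll check which spots are feasible.

```bash
cat > s.py <<'E'
from kin import *
def ikf(g,a,th,q0,flip=0):
    th=np.radians(th);x=np.array([-np.sin(a),np.cos(a),0])*(-1 if flip else 1);z=np.array([np.sin(th)*np.cos(a),np.sin(th)*np.sin(a),-np.cos(th)])
    Rt=np.c_[x,np.cross(z,x),z]
    def f(q):
        t,w=fk(q,P,S);return np.r_[t-(np.array(g)-171.3*z),300*(w.inv()*R.from_matrix(Rt)).as_rotvec()]
    o=least_squares(f,q0);return o.x,np.abs(o.fun).max()
if __name__=="__main__":
    for sp in((420,-110),(450,-90),(430,-300),(450,-330)):
      for a in(-1.0,-.8,-.6,-.4,-.2,0):
        q=np.array(D[-1][0])
        for z in(200,150,100,63): q,e=ikf((*sp,z),a,35,q)
        print(sp,a,q.round(2),round(e,1))
    for th in(35,32):
      q=np.array(D[-1][0])+[0,0,0,0,0,3.14]
      for xl,z in((-130,215),(-60,205),(-1,205),(-1,147)):
        q,e=ikf(W(601,-215,-.219,(xl,0,z))[0],-.219,th,q,1);print(th,xl,z,q.round(2),round(e,2))
    q=np.array(D[3][0])+[0,0,0,0,0,3.14];print(ikf((622,211,184),.068,35,q,1)[0].round(2))
    for p in((420,-110,0),(430,-300,0)):print(p,proj("top",p).round())
E
python3 s.py
```

```text
(420, -110) -1.0 [-0.16  0.6   2.44  0.97 -0.55 -1.72] 0.0
(420, -110) -0.8 [-0.23  0.6   2.5   0.61 -0.57 -1.62] 0.0
(420, -110) -0.6 [-0.31  0.6   2.54  0.29 -0.61 -1.57] 0.0
(420, -110) -0.4 [-0.41  0.61  2.57 -0.01 -0.65 -1.57] 0.0
(420, -110) -0.2 [-0.51  0.61  2.57  2.85  0.65 -4.73] 0.0
(420, -110) 0 [-0.6   0.61  2.55  2.56  0.63 -4.73] 0.0
(450, -90) -1.0 [-0.09  0.6   2.36  1.15 -0.52 -1.86] 0.0
(450, -90) -0.8 [-0.15  0.6   2.42  0.78 -0.52 -1.72] 0.0
(450, -90) -0.6 [-0.22  0.6   2.47  0.42 -0.54 -1.63] 0.0
(450, -90) -0.4 [-0.31  0.6   2.5   0.09 -0.57 -1.58] 0.0
(450, -90) -0.2 [-0.41  0.6   2.51  2.93  0.58 -4.7 ] 0.0
(450, -90) 0 [-0.49  0.6   2.5   2.62  0.57 -4.67] 0.0
(430, -300) -1.0 [-0.64  0.61  2.31  0.54 -0.41 -1.77] 0.0
(430, -300) -0.8 [-0.71  0.6   2.34  0.13 -0.41 -1.62] 0.0
(430, -300) -0.6 [-0.79  0.6   2.34  2.88  0.42 -4.63] 0.0
(430, -300) -0.4 [-0.86  0.6   2.33  2.5   0.44 -4.5 ] 0.0
(430, -300) -0.2 [-0.92  0.61  2.31  2.12  0.46 -4.37] 0.0
(430, -300) 0 [-0.97  0.61  2.26  1.77  0.5  -4.24] 0.0
(450, -330) -1.0 [-0.66  0.62  2.23  0.59 -0.35 -1.85] 0.0
(450, -330) -0.8 [-0.73  0.61  2.26  3.26  0.34 -4.77] 0.0
(450, -330) -0.6 [-0.8   0.61  2.26  2.8   0.35 -4.56] 0.0
(450, -330) -0.4 [-0.87  0.62  2.25  2.37  0.38 -4.37] 0.0
(450, -330) -0.2 [-0.93  0.62  2.22  1.98  0.43 -4.22] 0.0
(450, -330) 0 [-0.97  0.63  2.17  1.64  0.49 -4.1 ] 0.0
35 -130 215 [-0.62  0.23  2.23  1.12  0.25  0.13] 0.0
35 -60 205 [-0.55  0.33  2.09  0.98  0.23  0.33] 0.0
35 -1 205 [-0.51  0.41  1.96  0.74  0.25  0.6 ] 0.0
35 -1 147 [-0.51  0.5   2.01  1.35  0.17 -0.02] 0.0
32 -130 215 [-0.6   0.23  2.2   0.82  0.27  0.44] 0.0
32 -60 205 [-0.54  0.34  2.06  0.69  0.27  0.62] 0.0
32 -1 205 [-0.51  0.41  1.93  0.52  0.31  0.82] 0.0
32 -1 147 [-0.51  0.5   1.98  0.9   0.19  0.44] 0.0
[ 0.27  0.47  1.92 -0.66  0.19  2.39]
(420, -110, 0) [[345. 255.]]
(430, -300, 0) [[393. 253.]]
```

The table spots need q5 < 0, so they are out. A simpler way is to turn the tool 4.5° to lean ~30.5°. The cover is then tilted 0.08 rad, below the 0.12 limit, and settles flat on release. Checking the joints for that.

Run:
```python
from s import *
for th in(31,30):
  q=np.array(D[-1][0])
  for xl,z in((-90,202),(3,200),(3,147)):
    q,e=ikf(W(601,-215,-.219,(xl,0,z))[0],-.225,th,q);print(th,xl,z,q.round(2))
row(W(601,-215,-.219,(-80,0,202))[0],-.219,30.5);
row(W(601,-215,-.219,(3,0,200))[0],-.219,30.5);
```

```text
31 -90 202 [-0.56  0.3   2.12  0.71  0.26 -2.56]
31 3 200 [-0.5   0.42  1.91  0.47  0.32 -2.26]
31 3 147 [-0.5   0.5   1.96  0.75  0.21 -2.55]
30 -90 202 [-0.56  0.31  2.11  0.63  0.28 -2.48]
30 3 200 [-0.5   0.42  1.9   0.42  0.34 -2.21]
30 3 147 [-0.5   0.5   1.95  0.65  0.22 -2.45]
 [0.09, 0.59, 3.88, 4.33, 0.04, -0.14]
 [0.11, 7.29, 8.79, 4.33, 0.04, -0.14]
```

Request:
arm_command([
  [0.1, 0.3, 1.9, 2.2, 0, 0],
  [0.1, 0.6, 3.9, 4.3, 0, 0],
  [0.1, 1.2, 4.4, 4.3, 0, 0],
  [0.1, 2.4, 5.2, 4.3, 0, 0],
  [0.1, 3.6, 6.1, 4.3, 0, 0],
  [0.1, 4.8, 7, 4.3, 0, 0],
  [0.1, 6, 7.9, 4.3, 0, 0],
  [0.1, 7, 8.6, 4.3, 0, 0],
  [0.1, 7.3, 8.8, 4.3, 0, 0],
  [0.1, 7.3, 8.8, 4.3, 0, 0],
])

```text
t: 5.83
eef_pos: [518.1, -195.3, 349.5]
tcp_rot: [2.606, -0.001, 1.352]
ft_force: [-0.4, -0.1, -2.5]
opening: 0.145
```

Run:
```python
from h import *
import cv2
now()
f=lambda im,x,y,w,h,k:cv2.resize(im[y:y+h,x:x+w],None,fx=k,fy=k,interpolation=cv2.INTER_CUBIC)
t=read_camera("top")[:,:,::-1];s=read_camera("scene")[:,:,::-1]
cv2.imwrite("pics/e.png",np.vstack([np.pad(f(t,325,185,110,48,6),((0,0),(0,60),(0,0))),f(s,195,215,120,50,6)]))
```

```text
t 5.8333 grasp [ 603.5 -214.2  202.2] z [ 0.498 -0.11  -0.86 ] x [0.217 0.976 0.001] F [-0.4 -0.1 -2.5] q [-0.5   0.42  1.91  0.46  0.33 -2.25] open 13.824073713375732
```

View pics/e.png

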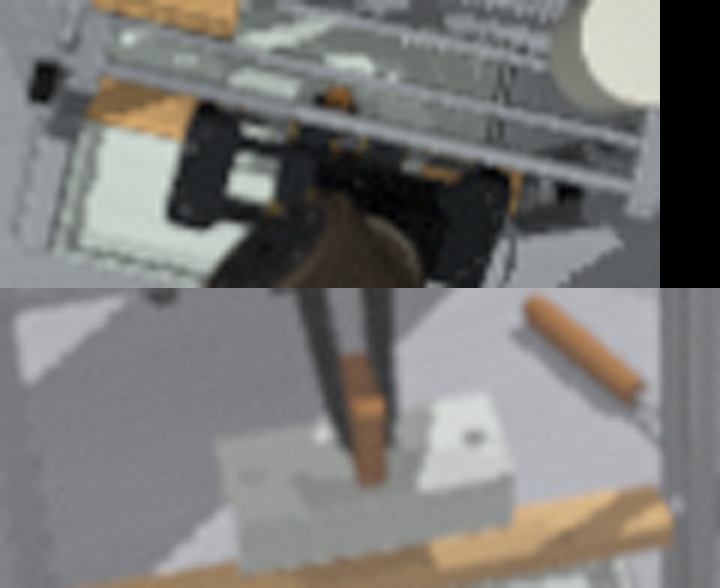

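The cover hovers over the bar. In the scene half (offset 288): plate front-left corner (217,440), back-right (495,397), right hole (475,437), rear wall bottom (240,575)–(513,525). I'll compare these with the prediction from the robot pose.

Run:
```python
from h import *
d=lambda p:(np.array(p)+.5-[0,288])/6-.5+[195,215]
O=d([(217,440),(495,397),(475,437),(240,575),(513,525),(232,500),(513,470)])
L=np.array([(-28,-62,4),(-28,62,4),(0,50,4),(28,-62,-28),(28,62,-28),(28,-62,4),(28,62,4)],float)
def pose(v):  # v: world offsets of grasp from robot value, gx
    a=-.219;ph=np.radians(4.9)
    Rm=(R.from_euler("z",a)*R.from_euler("y",ph))
    g=np.array([603.4,-214.2,201.6])
    return g+np.array([v[0],v[1],v[2]])+Rm.apply(L-[0,0,34.5])
print((proj("scene",pose([0,0,0]))-O).round(1).tolist())
o=least_squares(lambda v:(proj("scene",pose([v[0],v[1],0]))-O).ravel(),[0,0],loss="soft_l1")
print("shift xy",o.x.round(1)); s=o.x@np.array([np.cos(.219),-np.sin(.219)]);print("along rack x",s)
# bar here: edges (front-top, rear-bottom) at right end
e=d([(515,508),(660,487),(660,541),(520,569)])
def line(p,q,xl,z,v):
    k=proj("scene",W(*v,[(xl,120,z),(xl,-120,z)]));u=(q-p)/np.linalg.norm(q-p);return ((k-p)@np.array([-u[1],u[0]])).round(2)
b=lambda p:(np.array(p)+.5-[0,290])/6-.5+[200,240]
for h in(109,113,117):
  for x in (598,601,604):
    v=(x,-215,-.219);print(h,x,line(b((38,442)),b((625,338)),-17,h,v),line(b((48,490)),b((642,370)),17,h,v),line(b((55,508)),b((640,395)),17,h-16,v))
# top: bar front edge line only -> x
a=lambda p:(np.array(p)+.5)/7-.5+[330,190]
p,q=a((65,103)),a((565,217));u=(q-p)/np.linalg.norm(q-p)
for x in(598,601,604):
  for h in (100,113):print("top",x,h,((proj("top",W(x,-215,-.219,[(-17,120,h),(-17,-120,h)]))-p)@np.array([-u[1],u[0]])).round(2))
```

```text
[[-0.1, -0.4], [-1.3, -1.0], [0.1, -0.3], [0.3, -0.1], [0.6, -0.2], [0.9, 3.6], [0.5, 0.2]]
shift xy [ 0.  -0.7]
along rack x 0.15107123582674092
109 598 [-0.37  0.13] [1.48 0.22] [1.9 1.6]
109 601 [0.28 0.81] [2.17 0.94] [2.59 2.32]
109 604 [0.94 1.5 ] [2.86 1.66] [3.28 3.05]
113 598 [-1.47 -1.02] [ 0.37 -0.94] [0.81 0.46]
113 601 [-0.82 -0.34] [ 1.06 -0.22] [1.5  1.18]
113 604 [-0.16  0.35] [1.75 0.5 ] [2.19 1.9 ]
117 598 [-2.58 -2.17] [-0.74 -2.1 ] [-0.29 -0.69]
117 601 [-1.92 -1.49] [-0.05 -1.38] [0.4  0.03]
117 604 [-1.27 -0.8 ] [ 0.64 -0.66] [1.09 0.75]
top 598 100 [1.27 1.24]
top 598 113 [0.95 0.93]
top 601 100 [0.49 0.47]
top 601 113 [0.17 0.15]
top 604 100 [-0.28 -0.3 ]
top 604 113 [-0.61 -0.63]
```

Robot and scene camera agree (≤0.7 mm), and the bar top is at about 113 mm. I'll shift 2 mm forward and lower in stages, watching the force.

```bash
python3 -c "
from h import *
now();row(W(601.3,-215,-.219,(4,0,170))[0],-.219,30.5)"
```

```text
t 5.9333 grasp [ 602.6 -214.   202.3] z [ 0.498 -0.11  -0.86 ] x [0.217 0.976 0.001] F [ 0.  -0.5 -1.9] q [-0.5   0.42  1.91  0.46  0.33 -2.25] open 13.772203145438057
 [-0.12, -1.35, 2.93, 0.16, -0.03, -0.02]
```

Request:
arm_command([
  [-0.1, 0.2, 0.1, 0, 0, 0],
  [-0.1, -0.3, 1.0, 0, 0, 0],
  [-0.1, -0.7, 1.8, 0, 0, 0],
  [-0.1, -1.0, 2.4, 0, 0, 0],
  [-0.1, -1.3, 2.9, 0, 0, 0],
  [-0.1, -1.3, 2.9, 0, 0, 0],
])

```text
t: 6.43
eef_pos: [520.8, -197.1, 317.5]
tcp_rot: [2.607, -0.001, 1.351]
ft_force: [-0.3, 0.0, -1.6]
opening: 0.148
```

```bash
python3 -c "
from h import *
now();row(W(601.3,-215,-.219,(4,0,154))[0],-.219,30.5)"
```

```text
t 6.4333 grasp [ 606.  -216.   170.1] z [ 0.497 -0.11  -0.861] x [0.218 0.976 0.001] F [-0.3  0.  -1.6] q [-0.5   0.47  1.93  0.57  0.27 -2.37] open 14.053410207803346
 [-0.0, -0.85, 1.34, 0.12, -0.03, -0.04]
```

Request:
arm_command([
  [0, -0.25, 0.45, 0, 0, 0],
  [0, -0.5, 0.85, 0, 0, 0],
  [0, -0.7, 1.15, 0, 0, 0],
  [0, -0.82, 1.37, 0, 0, 0],
  [0, -0.82, 1.37, 0, 0, 0],
])

```text
t: 6.85
eef_pos: [521.2, -197.2, 302.2]
tcp_rot: [2.606, -0.0, 1.351]
ft_force: [-0.7, 0.1, -3.5]
opening: 0.147
```

```bash
python3 -c "
from h import *
now();print(state()['moment'])"
```

```text
t 6.85 grasp [ 606.5 -216.1  154.9] z [ 0.498 -0.111 -0.86 ] x [0.218 0.976 0.   ] F [-0.7  0.1 -3.5] q [-0.5   0.49  1.94  0.66  0.24 -2.46] open 13.962148967764692
[0.12851615 0.51540957 0.03345235]
```

Nothing touched so far. I'll continue in 2–3 mm steps.

Request:
arm_command([
  [0, -0.05, 0.09, 0, 0, 0],
  [0, -0.1, 0.17, 0, 0, 0],
  [0, -0.15, 0.26, 0, 0, 0],
  [0, -0.15, 0.26, 0, 0, 0],
])

```text
t: 7.18
eef_pos: [521.3, -197.1, 299.3]
tcp_rot: [2.606, -0.0, 1.352]
ft_force: [-0.3, -0.1, -3.3]
opening: 0.147
```

Request:
arm_command([
  [0, -0.05, 0.09, 0, 0, 0],
  [0, -0.1, 0.17, 0, 0, 0],
  [0, -0.1, 0.17, 0, 0, 0],
])

```text
t: 7.43
eef_pos: [521.4, -197.2, 297.6]
tcp_rot: [2.605, -0.0, 1.352]
ft_force: [-1.1, 0.5, 2.8]
opening: 0.147
```

Contact: the vertical force went from −3.3 to +2.8 N (~6 N), at the height seen by eye. I'll hold and look before letting go.

Request:
arm_command([
  [0, -0.03, 0.04, 0, 0, 0],
  [0, -0.03, 0.04, 0, 0, 0],
  [0, -0.03, 0.04, 0, 0, 0],
  [0, -0.03, 0.04, 0, 0, 0],
  [0, -0.03, 0.04, 0, 0, 0],
])

```text
t: 7.85
eef_pos: [521.4, -197.2, 297.2]
tcp_rot: [2.605, -0.0, 1.352]
ft_force: [-1.7, 0.3, 4.7]
opening: 0.144
```

Run:
```python
from h import *
import cv2
now();print(state()["moment"])
f=lambda im,x,y,w,h,k:cv2.resize(im[y:y+h,x:x+w],None,fx=k,fy=k,interpolation=cv2.INTER_CUBIC)
s=read_camera("scene")[:,:,::-1]
cv2.imwrite("pics/g.png",f(s,195,225,120,60,6))
```

```text
t 7.85 grasp [ 606.8 -216.2  149.9] z [ 0.499 -0.111 -0.859] x [0.217 0.976 0.   ] F [-1.7  0.3  4.7] q [-0.5   0.5   1.95  0.69  0.22 -2.49] open 13.727819630757164
[0.18721832 0.17602512 0.04339598]
```

View pics/g.png

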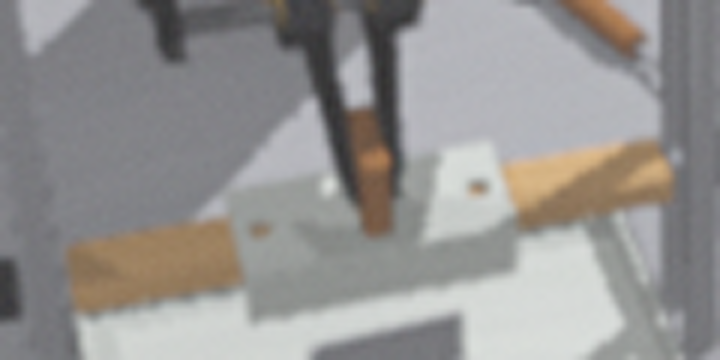

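The cover straddles the bar: wood shows through both holes at (260,229) and (478,187), and the rear wall is down behind the bar. I'll release now.

Request:
arm_command([
  [0, 0, 0, 0, 0, 0],
  [0, 0, 0, 0, 0, 0],
  [0, 0, 0, 0, 0, 0],
  [0, 0, 0, 0, 0, 0],
  [0, 0, 0, 0, 0, 0],
  [0, 0, 0, 0, 0, 0],
], jaw=4)

```text
t: 8.4
eef_pos: [521.3, -197.2, 296.8]
tcp_rot: [2.606, -0.0, 1.352]
ft_force: [0.8, -0.2, 0.0]
opening: 0.417
```

Run:
```python
from h import *
from s import ikf
now()
q=state()["joints"]
for xl,z in((-20,165),(-50,183),(-90,207),(-130,235)):
    q,e=ikf(W(601,-215,-.219,(xl,0,z))[0],-.219,29.8,q);print(xl,z,q.round(2))
```

```text
t 8.4 grasp [ 606.7 -216.1  149.5] z [ 0.498 -0.111 -0.86 ] x [0.217 0.976 0.   ] F [ 0.8 -0.2  0. ] q [-0.5   0.5   1.95  0.69  0.22 -2.49] open 39.669684022358844
-20 165 [-0.51  0.45  1.99  0.62  0.25 -2.44]
-50 183 [-0.53  0.39  2.04  0.62  0.27 -2.45]
-90 207 [-0.56  0.3   2.1   0.6   0.3  -2.45]
-130 235 [-0.6   0.2   2.15  0.55  0.36 -2.42]
```

Request:
arm_command([
  [0, 0, -0.5, 0, 0, 0],
  [0, 0, -1.5, 0, 0, 0],
  [0, 0, -3, 0, 0, 0],
  [0, 0, -5, 0, 0, 0],
  [0, 0, -7.5, 0, 0, 0],
  [0, 0, -10, 0, 0, 0],
  [0, -2, -12.5, 0, 0, 0],
  [0, -4, -15, 0, 0, 0],
  [0, -5, -16, 0, 0, 0],
  [0, -5, -16, 0, 0, 0],
  [0, -5, -16, 0, 0, 0],
])

```text
t: 9.32
eef_pos: [399.4, -170.1, 409.7]
tcp_rot: [2.604, 0.0, 1.351]
ft_force: [-0.2, -1.0, 0.5]
opening: 0.417
```

Run:
```python
from h import *
import cv2
now()
f=lambda im,x,y,w,h,k:cv2.resize(im[y:y+h,x:x+w],None,fx=k,fy=k,interpolation=cv2.INTER_CUBIC)
s=read_camera("scene")[:,:,::-1]
cv2.imwrite("pics/k.png",f(s,180,150,200,150,4))
```

```text
t 9.3167 grasp [ 485.  -189.3  262.5] z [ 0.5   -0.112 -0.859] x [ 0.218  0.976 -0.   ] F [-0.2 -1.   0.5] q [-0.59  0.17  2.09  0.48  0.41 -2.34] open 39.656181664062515
```

View pics/k.png

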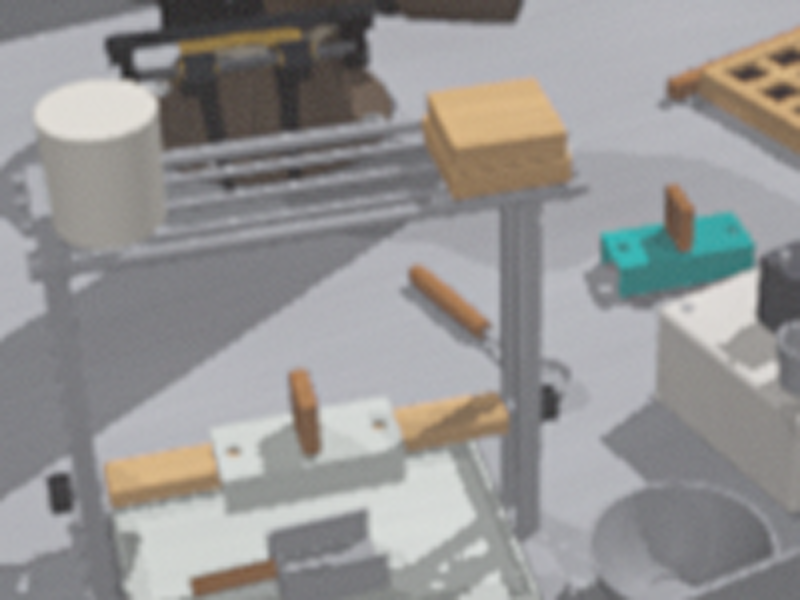

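The cover lies level on the bar at (308,455), with wood visible through both holes. The gripper is clear of everything and the bystanders stand where they were. Handing in.

```bash
python3 -c "
from cell import *
print(job_done())"
```

```text
the job is handed in; nothing more can be done
None
```

The cover is off the drive and hanging over the rack's bar, and I handed the job in at about 9.4 s of the 56 s allowed. No verdict was reported.

**What I did:** I lifted the cover straight up by its grip with the tool leaning 35°. I carried it in under the wire shelf and lowered it until the bar took it, with the wrist force rising by about 8 N in all. Then I released it and backed out along the tool axis.

**Last checks:**
- The final picture shows the cover level on the bar with the rear wall down behind it. Wood shows through both holes, and the bystanders in view look unmoved. I did not look again at the syrup, jar or cup, which were outside or only partly in that crop.
- After release the wrist force read near zero.
- The bar's top is at about 114 mm by touch, against 113 mm by eye.

**What disagreed or went off plan:**
- My first estimate of the cover from the top camera was about 4 mm off in y. The first pinch therefore pushed sideways with about 25 N against the pins, and I corrected it before lifting.
- Joint 6 came close to its limit in front of the rack, at −2.68 of −2.69. To stay in range I lowered the cover tilted about 0.08 rad, under the 0.12 limit, and it levelled on release.
- The cover's final position across the bar was not measured beyond the straddle seen in the picture.

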